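# Hang the spare condenser in its bayonet bracket

### The job

Pick up the spare microscope condenser from the bench, lower it upright into the bayonet bracket so that its two lugs go through the two slots and it hangs on the ledge inside, then twist it clockwise (seen from above) until you feel the lugs drop into the locking notches, and let go so that it hangs there locked. The notches cannot be seen and are in a different place every time: find them by feel, never force the condenser against the bracket, and leave the other things on the bench alone.

Things in the scene. Friction and masses are not known exactly. Their poses are not given: they have to be found in the camera images.
- condenser: the condenser, 0.3 to 0.5 kg, loose, standing upright. Origin: centre of its underside; z up. Steel barrel of diameter 30 mm up to z = 76, its lowest 10 mm tapering to 22 mm; white flange of diameter 45 mm at z = 76 to 84; white grip block on top, z = 84 to 120, 26 mm thick along x and 46 mm long along y. A half turn about z gives the same part.
- grip (a point): where to grip it from above, across the block's 26 mm: on the condenser's axis, 105 mm above its underside, 15 mm below the block's top; axes as the condenser's
- lugs (a point): on the condenser's axis, level with the lugs' underside, 50 mm above the condenser's underside; axes as the condenser's. The two lugs are the ends of a straight cross bar through the barrel: 48 mm tip to tip along the condenser's y (the grip block's long direction), 8 mm wide, 6 mm high
- bracket: the bayonet bracket, fixed, rigid: a grey cast square head 68 x 68 mm, flat top 109 mm above the bench, on a column at its +x side no higher than the top, over a steel foot plate 10 mm thick. Origin: on the bench, on the axis of the head's upright hole. Slots along its y: the lugs pass when the condenser's y lies along the bracket's y, either way round
- bracket_mouth (a point): centre of the hole, level with the top of the bracket's head; axes as the bracket's. The hole is octagonal, 36 mm across flats, open below as far as the foot plate. The top plate is 5 mm thick; under it a channel 9 mm high lets the lugs turn
- slot_end (a point): outer end of one of the two opposite slots in the head's top, 27 mm from the hole's axis along the bracket's +y; the other is its mirror image at -y. Slots 13 mm wide
- bracket_ledge (a point): on the hole's axis, level with the ledge (floor of the channel, 95 mm above the bench, 14 mm below the top), on which the lugs rest once through the slots; axes as the bracket's. From there the condenser turns clockwise seen from above, by about 100 degrees to a stop; the other way a stop comes at about 20 degrees
- notch_level (a point): on the hole's axis, level with the floor of the two opposite notches in the ledge: 6 mm below the ledge. Notches 12 mm wide, square-edged, 22 to 85 degrees clockwise of the slots (angle differs every time, hidden, not measured; this point's axes are the bracket's). Lugs within about 4.5 degrees of the notches' middle sink in 6 mm if let down, if the barrel is within about 1.5 mm of the hole's axis, and then cannot turn on
- oil_bottle: bystander: small amber bottle, diameter 28 mm, 55 mm tall; origin: centre of its underside
- slide_box: bystander: flat blue box of slides, 100 x 85 x 32 mm; origin: centre of its underside
- eyepiece: bystander: black eyepiece, diameter 38 mm, 46 mm tall; origin: centre of its underside
There are look-alikes about, which are no part of the job. Leave any blue look-alike of the bracket alone. What is shaped like the condenser but blue is not meant.

How it is judged:
By the outcome, as a careful person would: the job done as asked, in the order asked, and still so for the second after the job is handed in, with the robot touching nothing.
It also fails if it takes over 59 s, if anything falls off the work surface, if the arm or the gripper's body presses on something with over 40 N, if the wrist force passes 120 N, or if a joint passes its speed limit or range.

### The arm

A 6-joint arm with a two-finger parallel gripper is mounted at the origin on the work surface. World frame = base frame: x ahead of the robot, y to its left, z up, the work surface at z = 0. Lengths are in m, angles in rad, forces in N, time in s.
With the tool pointing down it reaches from about 0.35 to 0.85 m from the base axis. Payload 8.1 kg.
Tool frame: the origin (TCP) lies on the front face of the gripper's body, between the roots of the fingers; the fingertips stand 73 mm ahead of it and the grasp point (between the pads) lies 54 mm ahead of it (hold_point_z is the distance from the TCP to the grasp point, in m); z points along the fingers, x is the direction in which the jaws open and shut, and the axes are right-handed (so a half turn about z gives the same grasp; the last joint's range is limited). The gripper opens to 85 mm and grips with 20 to 120 N. Pads are 22 mm wide; open, the fingers measure 114 mm over their backs; the gripper's body (76 mm by 85 mm) begins 54 mm behind the grasp point. The pads swing forward as they close: fully open they stand 13 mm farther back than shut.
Start: joints at [1.204, 0.13, 1.488, -0, 1.523, -0.085], TCP at [0.167, 0.576, 0.304] pointing down, gripper open.
Joint ranges: [-2.96, 2.96], [-0.89, 2.26], [0.02, 2.5], [-1.34, 4.48], [0, 2.73], [-2.66, 2.66]. Speed limits (rad/s): [2.39, 2.39, 2.79, 3.14, 3.14, 3.14].

### API

Orientations are given as a rotation vector (axis times angle).
In Python, from plant import state, read_camera, camera_params, job_done, hold_point_z gives the robot as it stands.
- The arm moves only by the tool arm_command, never from a script. Its arguments are lists of equal length, an entry for each row: "translation": the shift along the tool's x, y, z in cm, a list of three; "turn": the turn about the tool's z in units of 5 degrees (1.0 is 5 degrees); "claw": the opening, from 0 (shut) to 1 (fully open). A call has 1 to 5 rows; each row is the pose to reach, as a shift and turn from the pose commanded when the call began, along the tool's axes at that moment; what a row does not reach only later rows make up. A row lasts 1/10 s, in which the tool goes at most 50 mm and 8.59 degrees, less where a joint would pass 70% of its speed; a pose out of reach is approached as far as the arm can. A call with a gripper value outside its range is refused whole. The fingers move at their own pace and stop on an object; "squeeze" is the grip in N (left out, the last holds). Time passes only in rows, so rows that repeat a pose let the fingers close. It gives the time, the measured TCP pose, the force and the opening at its end, in the units of the state.
- state(): the state, without advancing time (a new reading comes with each control period).
- read_camera(name): name is "scene" or "top" or "wrist"; returns the picture (420x560x3 uint8, red, green, blue); there is no depth.
- camera_params(name): a dict with "vfov" (degrees; the focal length in pixels is half the picture's height over the tangent of half this angle, whatever the lens; pixels are square), "cx", "cy" (the principal point, pixels), "pose" (4x4, takes a point from camera to world coordinates); the wrist camera has in their place "tool_from_camera" (4x4, takes a point from camera to tool coordinates, whose origin is the TCP and whose axes are the tool frame's). Camera axes: x right, y down, z forward; pixel columns grow to the right and rows downward; lengths in m; the calibration is good to about 2 mm. A picture is of the moment at which its call begins: read the wrist's pose just before it. camera_params takes no time and is no camera call.
- job_done(): hands the job in, once; it reports no verdict.
The state is a dict: "time_s": time; "qpos": joint angles; "joint_velocities": joint speeds; "joint_torque": joint torques, N m; "tcp_pos": TCP position; "tcp_rot": TCP orientation; "ft_force": force on the tool from outside, world axes, zero at the start; "moment": the same for the moment, N m; "grip_width": finger opening in m.
Only numpy, scipy, OpenCV 4.12 (cv2) and the standard library are available. Lean on these libraries where they do the work, as an engineer would, in place of code of your own. Each camera call takes 0.05 s, during which the arm holds its last target.

## Working session

There is one attempt and no reset: what is moved stays moved. The work goes in short steps, Python scripts to look and compute and a tool call to move; the robot and the scene stay as the last step left them, time stands still between calls to the robot, and variables do not carry over. Pictures are saved under pics/ and viewed, and the job is handed in when it is done.

Besides the shell and the picture viewer there is one more tool, called as name([rows], argument=value, ...), one row to a line, values as JSON. arm_command: Moves the arm, as the interface text tells. Its arguments: {"type":"object","properties":{"translation":{"type":"array"},"turn":{"type":"array"},"claw":{"type":"array"},"squeeze":{"type":"number"}},"required":["translation","turn","claw"]}

```bash
ls; mkdir -p pics; python3 - <<'E'
from plant import *
import cv2
print(state()); print(hold_point_z)
for n in ["scene","top","wrist"]:
    print(n,camera_params(n))
for n in ["scene","top"]:
    cv2.imwrite(f"pics/{n}0.png",read_camera(n)[:,:,::-1])
E
```

```text
pics
{'time_s': 0.0, 'qpos': array([ 1.20355988e+00,  1.31192832e-01,  1.48930435e+00,  2.49241053e-05,
        1.52301925e+00, -8.54169224e-02]), 'joint_velocities': array([-0.00128663,  0.00131266,  0.00168297,  0.00039909, -0.00075017,
       -0.00037336]), 'joint_torque': array([-1.60912678e-04, -5.69431615e+01, -5.00527024e+01, -4.90338334e-04,
        1.52185414e-02,  2.67222669e-05]), 'tcp_pos': array([0.16668843, 0.57593268, 0.30281164]), 'tcp_rot': array([ 2.51061337,  1.8868335 , -0.00258169]), 'ft_force': array([ 0.01028984, -0.88817842, -0.84091381]), 'moment': array([0.00291076, 0.0544384 , 0.00152131]), 'grip_width': 0.08547587447894629}
0.0539
scene {'vfov': 52.734250800268796, 'cx': 283.11169204253645, 'cy': 206.87617353238372, 'pose': array([[ 0.02706794,  0.81129702, -0.58400725,  1.03459744],
       [ 0.99956406, -0.01507588,  0.02538516, -0.08640104],
       [ 0.01179048, -0.58443978, -0.81135142,  0.73617172],
       [ 0.        ,  0.        ,  0.        ,  1.        ]])}
top {'vfov': 54.41582369109464, 'cx': 281.6702968313767, 'cy': 210.3335198118688, 'pose': array([[ 2.62041539e-02, -9.75581630e-01,  2.18068396e-01,
         3.83676974e-01],
       [-9.99642236e-01, -2.67426231e-02,  4.82266882e-04,
        -3.79859150e-02],
       [ 5.36123023e-03, -2.18003017e-01, -9.75933370e-01,
         9.30256217e-01],
       [ 0.00000000e+00,  0.00000000e+00,  0.00000000e+00,
         1.00000000e+00]])}
wrist {'vfov': 69.76475806758322, 'cx': 282.0494961066158, 'cy': 200.98733971443306, 'tool_from_camera': array([[ 9.99999489e-01,  1.00091043e-03,  1.44091650e-04,
         1.94106930e-04],
       [-9.97065676e-04,  9.52167466e-01,  3.05575068e-01,
        -7.84300364e-02],
       [ 1.68653892e-04, -3.05575055e-01,  9.52167977e-01,
        -7.04366493e-02],
       [ 0.00000000e+00,  0.00000000e+00,  0.00000000e+00,
         1.00000000e+00]])}
```

View pics/scene0.png

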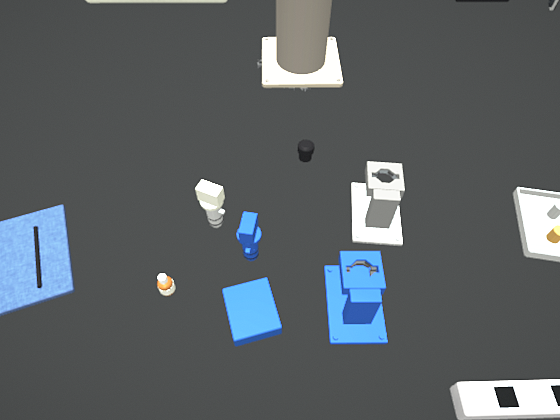

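View pics/top0.png

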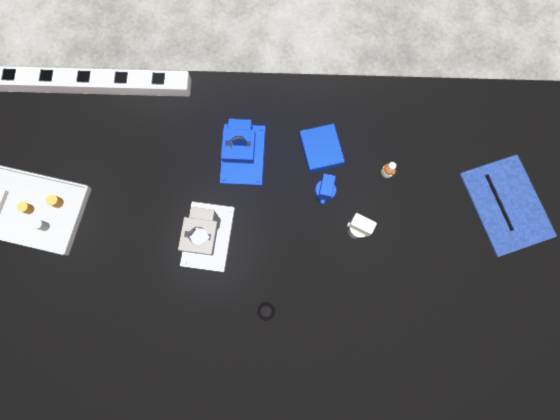

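Scene view: the white-topped condenser is at (210,200) and its blue look-alike at (250,235). The grey bracket is at (385,180) and its blue look-alike at (360,270). In the top view the condenser is at (362,225) and the grey bracket at (199,235). These two fit the description by colour and shape. I'll confirm with enlarged crops.

```bash
cat > h.py <<'E'
import numpy as np, cv2
from plant import *
def ray(n,uv,z,T=None):
    p=camera_params(n); f=210/np.tan(np.radians(p["vfov"])/2)
    P=p["pose"] if "pose" in p else T@p["tool_from_camera"]
    d=P[:3,:3]@np.array([(uv[0]-p["cx"])/f,(uv[1]-p["cy"])/f,1]); o=P[:3,3]
    return o+d*(z-o[2])/d[2]
def toolT():
    s=state(); T=np.eye(4); T[:3,:3]=cv2.Rodrigues(np.array(s["tcp_rot"]))[0]; T[:3,3]=s["tcp_pos"]; return T
E
python3 - <<'E'
from h import *
t=cv2.imread("pics/top0.png"); s=cv2.imread("pics/scene0.png")
a=cv2.resize(t[195:255,330:400],(467,400),interpolation=cv2.INTER_CUBIC)[:, :400]
b=cv2.resize(t[195:275,170:250],(400,400),interpolation=cv2.INTER_CUBIC)
cv2.imwrite("pics/crop_top.png",np.hstack([a,b]))
c=cv2.resize(s[170:240,180:250],(400,400),interpolation=cv2.INTER_CUBIC)
d=cv2.resize(s[155:255,340:440],(400,400),interpolation=cv2.INTER_CUBIC)
cv2.imwrite("pics/crop_scene.png",np.hstack([c,d]))
E
```

```text
(no output)
```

View pics/crop_top.png

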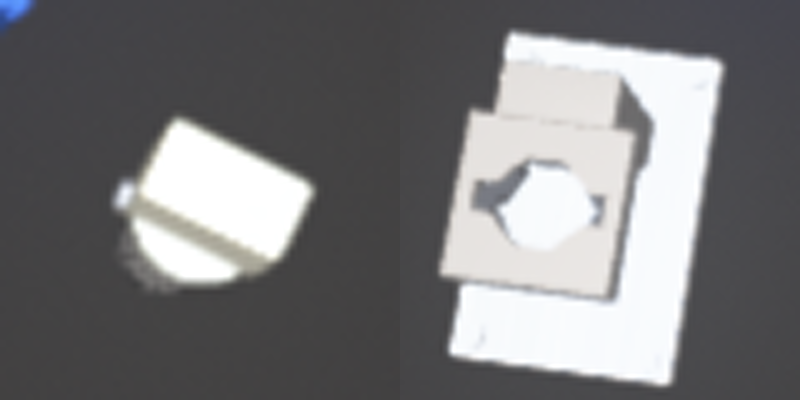

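View pics/crop_scene.png

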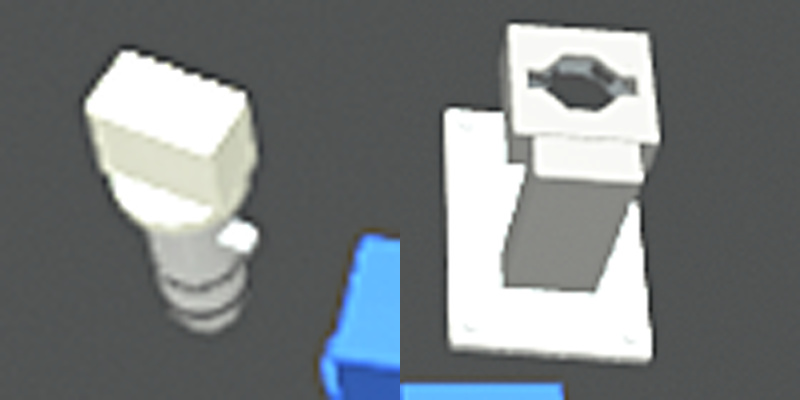

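Crops confirm both: the white condenser has steel lugs and a white block, and the grey bracket has an octagonal hole and two slots. Next, rough positions.

```bash
python3 - <<'E'
from h import *
t=cv2.imread("pics/top0.png")
for c in [(178,118),(313,190),(272,262),(135,197)]:
    print(ray("top",(330-.43+c[0]/6.67,195-.43+c[1]/6.67),.12).round(4))
print()
for c in [(470,110),(636,130),(612,298),(440,276)]:
    print(ray("top",(170-.4+(c[0]-400)/5,195-.4+c[1]/5),.109).round(4))
print("scene")
for c in [(122,50),(248,95),(212,158),(88,102)]:
    print(ray("scene",(180-.4+c[0]/5.714,170-.4+c[1]/5.714),.12).round(4))
for c in [(508,25),(648,33),(660,141),(505,130)]:
    print(ray("scene",(340-.4+(c[0]-400)/4,155-.4+c[1]/4),.109).round(4))
T=toolT(); print(T.round(3))
E
```

```text
[ 0.5649 -0.1892  0.12  ]
[ 0.5436 -0.2299  0.12  ]
[ 0.5212 -0.217   0.12  ]
[ 0.54   -0.1759  0.12  ]

[0.5485 0.1631 0.109 ]
[0.542  0.0946 0.109 ]
[0.473 0.1   0.109]
[0.48   0.1698 0.109 ]
scene
[ 0.5222 -0.2197  0.12  ]
[ 0.5418 -0.1773  0.12  ]
[ 0.5673 -0.1873  0.12  ]
[ 0.5438 -0.2287  0.12  ]
[0.4736 0.102  0.109 ]
[0.4801 0.1708 0.109 ]
[0.5478 0.1635 0.109 ]
[0.5399 0.0911 0.109 ]
[[ 0.278  0.961 -0.001  0.167]
 [ 0.961 -0.278 -0.002  0.576]
 [-0.002 -0.    -1.     0.303]
 [ 0.     0.     0.     1.   ]]
```

arm_command([
  [-2.8, 3.8, 0],
  [-5.6, 7.6, 0],
  [-8.4, 11.4, 0],
  [-11.2, 15.2, 0],
  [-14, 19, 0],
], turn=[1.3, 2.6, 3.9, 5.2, 6.5], claw=[1, 1, 1, 1, 1])

```text
time_s: 0.6
tcp_pos: [0.311, 0.3874, 0.3035]
tcp_rot: [2.941, 1.103, -0.001]
ft_force: [1.2, 0.7, -0.0]
grip_width: 0.0853
```

```bash
cat >> h.py <<'E'
def togo(x,y,z,yaw,T=None):
    "remaining move to TCP (x,y,z) with tool x at yaw deg: cm in tool axes, turn units (mod half turn)"
    T=toolT() if T is None else T
    d=T[:3,:3].T@(np.array([x,y,z])-T[:3,3])*100
    cur=np.degrees(np.arctan2(T[1,0],T[0,0])); t=(cur-yaw+90)%180-90
    s=state()
    print("t",round(s["time_s"],2),"tcp",s["tcp_pos"].round(4),"yaw",round(cur,2),"go cm",d.round(2),"units",round(t/5,2),"F",s["ft_force"].round(1),"M",s["moment"].round(2),"w",round(s["grip_width"],4),"q6",round(s["qpos"][5],2))
E
python3 -c "
from h import *
togo(.51,.13,.31,-5.6)"
```

```text
t 0.6 tcp [0.311  0.3874 0.3035] yaw 41.11 go cm [-1.93 32.48 -0.65] units 9.34 F [ 1.2  0.7 -0. ] M [-0.05 -0.01 -0.05] w 0.0853 q6 0.07
```

arm_command([
  [-0.3, 4.7, -0.1],
  [-0.6, 9.4, -0.2],
  [-0.9, 14.1, -0.3],
  [-1.2, 18.8, -0.4],
  [-1.5, 23.5, -0.5],
], turn=[1.3, 2.6, 3.9, 5.2, 6.5], claw=[1, 1, 1, 1, 1])

```text
time_s: 1.1
tcp_pos: [0.4551, 0.2009, 0.3087]
tcp_rot: [3.133, 0.235, -0.0]
ft_force: [0.5, 1.3, 0.6]
grip_width: 0.0853
```

```bash
python3 -c "
from h import *
togo(.51,.13,.31,-5.6)"
```

```text
t 1.1 tcp [0.4551 0.2009 0.3087] yaw 8.59 go cm [ 4.37  7.83 -0.13] units 2.84 F [0.5 1.3 0.6] M [-0.01 -0.08 -0.  ] w 0.0853 q6 0.16
```

arm_command([
  [2.2, 3.9, -0.1],
  [4.4, 7.8, -0.1],
  [4.4, 7.8, -0.1],
  [4.4, 7.8, -0.1],
], turn=[1.4, 2.8, 2.8, 2.8], claw=[1, 1, 1, 1])

```text
time_s: 1.5
tcp_pos: [0.51, 0.1315, 0.3092]
tcp_rot: [-3.138, 0.144, 0.002]
ft_force: [-0.7, 0.8, 0.1]
grip_width: 0.0855
```

```bash
python3 -c "
from h import *
togo(.51,.13,.31,-5.6)
np.save('Tw1.npy',toolT())
cv2.imwrite('pics/w1.png',read_camera('wrist')[:,:,::-1])"
```

```text
t 1.5 tcp [0.51   0.1315 0.3092] yaw -5.24 go cm [ 0.01  0.15 -0.08] units 0.07 F [-0.7  0.8  0.1] M [ 0.01 -0.02 -0.  ] w 0.0855 q6 0.25
```

View pics/w1.png

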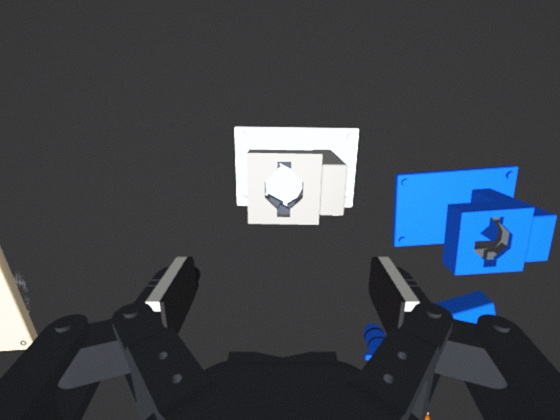

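The wrist view shows the grey head at about (284,188), square to the tool, with its slots at (285,165) and (284,211). I'll refine the head corners.

```bash
python3 - <<'E'
from h import *
im=cv2.imread('pics/w1.png'); c=im[130:240,225:365]
cv2.imwrite('pics/w1c.png',cv2.resize(c,None,fx=5,fy=5,interpolation=cv2.INTER_CUBIC))
print(im[188,225:345:4].mean(1).astype(int)); print(im[200,251],im[140,260],im[200,335],im[165,285])
E
```

```text
[ 57  57  56 255 253 253 244 245 246 246 178 254 254 254 254 254 254 254
 254 249 245 245 245 245 222 245 243 243 242 242]
[243 245 246] [255 254 252] [240 243 244] [181 161 150]
```

View pics/w1c.png

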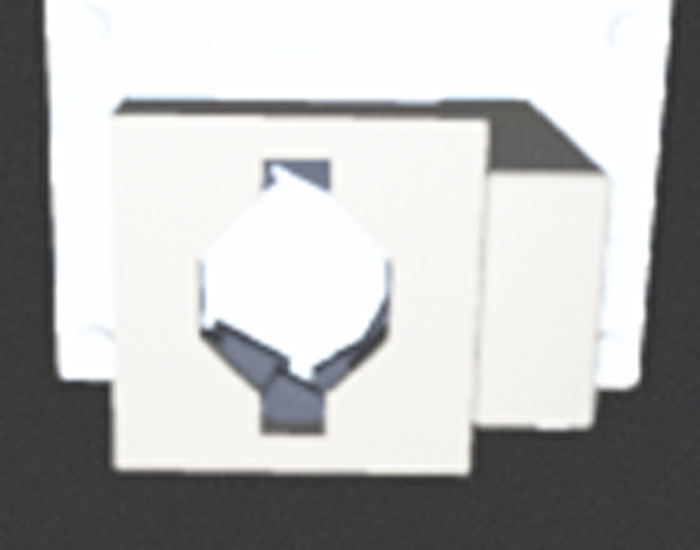

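```bash
python3 - <<'E'
from h import *
T=np.load('Tw1.npy')
f=lambda c: ray('wrist',(225-.4+c[0]/5,130-.4+c[1]/5),.109,T)
C=[f(c) for c in [(113,114),(489,120),(471,474),(113,470)]]
print(np.round(C,4), np.mean(C,0))
a,b=f((297.5,159)),f((293.5,434)); print(a,b,(a+b)/2,np.linalg.norm(a-b),np.degrees(np.arctan2(*(a-b)[1::-1])))
a,b=f((201,290)),f((390,290)); print((a+b)/2,np.linalg.norm(a-b))
for i,j in [(0,1),(3,2),(3,0),(2,1)]:
    d=C[j]-C[i]; print(np.linalg.norm(d),np.degrees(np.arctan2(d[1],d[0])))
E
```

```text
[[0.4819 0.1716 0.109 ]
 [0.549  0.1644 0.109 ]
 [0.5422 0.0962 0.109 ]
 [0.4732 0.1033 0.109 ]] [0.51156884 0.13387298 0.109     ]
[0.51413677 0.16047331 0.109     ] [0.5086745  0.10755653 0.109     ] [0.51140564 0.13401492 0.109     ] 0.05319795379915991 84.10657829561345
[0.51159381 0.13603159 0.109     ] 0.03517436883393491
0.06752820491940592 -6.081703073516202
0.06928644473889911 -5.828399593550696
0.06883174613471092 82.7852872055327
0.06851312303979386 84.24989906084353
```

```bash
python3 -c "
from h import *
togo(.543,-.203,.31,-26.6)"
```

```text
t 1.55 tcp [0.5095 0.1324 0.3093] yaw -5.13 go cm [ 6.33 33.11 -0.08] units 4.29 F [-0.5  0.8  0.3] M [ 0.01  0.01 -0.  ] w 0.0855 q6 0.25
```

arm_command([
  [0.9, 4.7, 0],
  [1.8, 9.4, 0],
  [2.7, 14.1, 0],
  [3.6, 18.8, 0],
  [4.5, 23.5, 0],
], turn=[0.6, 1.2, 1.8, 2.4, 3.0], claw=[1, 1, 1, 1, 1])

```text
time_s: 2.05
tcp_pos: [0.5334, -0.1056, 0.31]
tcp_rot: [-3.093, 0.547, -0.0]
ft_force: [1.2, 0.3, 0.2]
grip_width: 0.0854
```

```bash
python3 -c "
from h import *
togo(.543,-.203,.31,-26.6)"
```

```text
t 2.05 tcp [ 0.5334 -0.1056  0.31  ] yaw -20.05 go cm [ 4.24  8.82 -0.  ] units 1.31 F [1.2 0.3 0.2] M [0.02 0.   0.02] w 0.0854 q6 0.06
```

arm_command([
  [2.1, 4.4, 0],
  [4.2, 8.8, 0],
  [4.2, 8.8, 0],
  [4.2, 8.8, 0],
], turn=[0.7, 1.3, 1.3, 1.3], claw=[1, 1, 1, 1])

```text
time_s: 2.45
tcp_pos: [0.5427, -0.2022, 0.3095]
tcp_rot: [-3.057, 0.723, 0.001]
ft_force: [-0.7, 0.4, 1.0]
grip_width: 0.0857
```

```bash
python3 -c "
from h import *
togo(.543,-.203,.31,-26.6)
np.save('Tw2.npy',toolT())
im=read_camera('wrist')[:,:,::-1]
cv2.imwrite('pics/w2.png',im)
cv2.imwrite('pics/w2c.png',cv2.resize(im[130:240,225:365],None,fx=5,fy=5,interpolation=cv2.INTER_CUBIC))"
```

```text
t 2.45 tcp [ 0.5427 -0.2022  0.3095] yaw -26.61 go cm [ 0.06  0.05 -0.05] units -0.0 F [-0.7  0.4  1. ] M [-0.04 -0.03  0.01] w 0.0857 q6 0.02
```

View pics/w2.png

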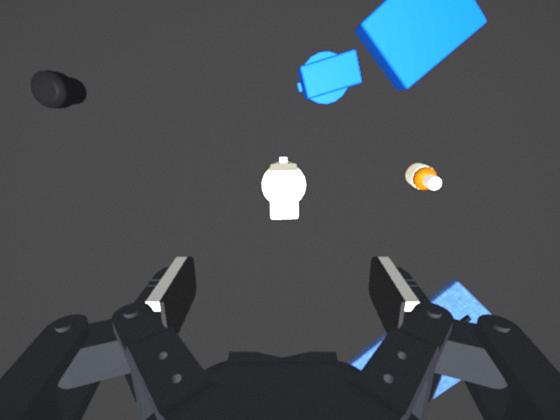

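View pics/w2c.png

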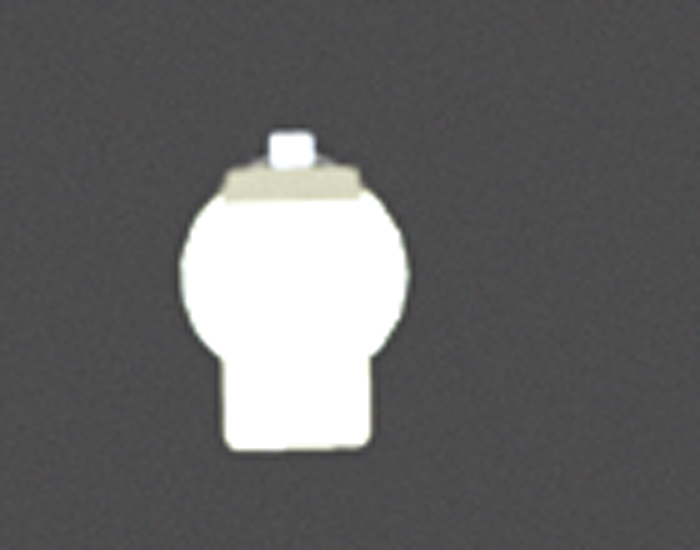

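The white condenser sits at (284,190) in the wrist view, its block aligned with the jaws. The blue one is well clear at (327,77).

```bash
python3 - <<'E'
from h import *
T=np.load('Tw2.npy')
f=lambda c,z: ray('wrist',(225-.4+c[0]/5,130-.4+c[1]/5),z,T)
C=[f(c,.12) for c in [(222,201),(365,200),(371,449),(224,451)]]
print(np.round(C,4), np.mean(C,0))
for i,j in [(0,1),(3,2),(3,0),(2,1)]:
    d=C[j]-C[i]; print(np.linalg.norm(d),np.degrees(np.arctan2(d[1],d[0])))
a,b=f((180,275),.084),f((408,275),.084); print((a+b)/2,np.linalg.norm(a-b))
c=(np.mean(C,0)); togo(c[0],c[1],.161,-26.6)
E
```

```text
[[ 0.5428 -0.1757  0.12  ]
 [ 0.5654 -0.1868  0.12  ]
 [ 0.5461 -0.2294  0.12  ]
 [ 0.5216 -0.2177  0.12  ]] [ 0.54396185 -0.20239582  0.12      ]
0.025090919786288617 -26.13054293808003
0.027194227894764812 -25.687829067725634
0.047022822828764216 63.13710986817709
0.046832933956886834 65.70668585811198
[ 0.54403726 -0.20184795  0.084     ] 0.04625439031421925
t 2.5 tcp [ 0.5428 -0.2013  0.3096] yaw -26.53 go cm [ 0.17  0.05 14.86] units 0.01 F [ 1.2  0.  -0. ] M [0.04 0.03 0.01] w 0.0851 q6 0.02
```

arm_command([
  [0.1, 0.05, 4.5],
  [0.1, 0.05, 9],
  [0.1, 0.05, 12.5],
  [0.1, 0.05, 14.8],
  [0.1, 0.05, 14.8],
], turn=[-0.1, -0.1, -0.1, -0.1, -0.1], claw=[1, 1, 1, 1, 1])

```text
time_s: 3.0
tcp_pos: [0.5412, -0.2, 0.1576]
tcp_rot: [-3.059, 0.705, 0.012]
ft_force: [-0.6, 0.1, 0.9]
grip_width: 0.0852
```

```bash
python3 -c "
from h import *
togo(.5437,-.2027,.161,-26.1)"
```

```text
t 3.0 tcp [ 0.5412 -0.2     0.1576] yaw -25.94 go cm [ 0.34  0.13 -0.34] units 0.03 F [-0.6  0.1  0.9] M [ 0.03  0.   -0.03] w 0.0852 q6 0.01
```

arm_command([
  [0, 0, -0.1],
  [0, 0, -0.1],
], turn=[0, 0], claw=[1, 1])

```text
time_s: 3.2
tcp_pos: [0.5449, -0.2033, 0.1656]
tcp_rot: [3.06, -0.708, 0.006]
ft_force: [-0.7, 0.2, 0.2]
grip_width: 0.0849
```

```bash
python3 -c "
from h import *
togo(.5437,-.2027,.161,-26.1)"
```

```text
t 3.2 tcp [ 0.5449 -0.2033  0.1656] yaw -26.05 go cm [-0.14  0.    0.46] units 0.01 F [-0.7  0.2  0.2] M [-0.01  0.06  0.02] w 0.0849 q6 0.01
```

arm_command([
  [0, 0, 0],
  [0, 0, 0],
  [0, 0, 0],
], turn=[0, 0, 0], claw=[1, 1, 1])

```text
time_s: 3.5
tcp_pos: [0.5438, -0.2039, 0.1638]
tcp_rot: [3.06, -0.711, 0.002]
ft_force: [0.1, -0.0, -0.5]
grip_width: 0.0853
```

```bash
python3 -c "
from h import *
togo(.5437,-.2027,.161,-26.1)"
```

```text
t 3.5 tcp [ 0.5438 -0.2039  0.1638] yaw -26.15 go cm [-0.06 -0.1   0.28] units -0.01 F [ 0.1 -0.  -0.5] M [-0.    0.02 -0.04] w 0.0853 q6 0.01
```

arm_command([
  [0, -0.05, 0.15],
  [0, -0.1, 0.25],
  [0, -0.1, 0.25],
  [0, -0.1, 0.25],
  [0, -0.1, 0.25],
], turn=[0, 0, 0, 0, 0], claw=[1, 0.7, 0.5, 0.4, 0.35], squeeze=50)

```text
time_s: 4.0
tcp_pos: [0.5438, -0.2028, 0.1603]
tcp_rot: [-3.06, 0.711, 0.0]
ft_force: [-0.1, 0.3, -0.7]
grip_width: 0.0302
```

```bash
python3 -c "
from h import *
togo(.5437,-.2027,.161,-26.1)"
```

```text
t 4.0 tcp [ 0.5438 -0.2028  0.1603] yaw -26.15 go cm [-0.01 -0.   -0.07] units -0.01 F [-0.1  0.3 -0.7] M [-0.01  0.05 -0.01] w 0.0302 q6 0.01
```

arm_command([
  [0, 0, 0],
  [0, 0, 0],
  [0, 0, 0],
  [0, 0, 0],
], turn=[0, 0, 0, 0], claw=[0.3, 0.25, 0.2, 0.2], squeeze=50)

```text
time_s: 4.4
tcp_pos: [0.5439, -0.2028, 0.1605]
tcp_rot: [3.06, -0.711, 0.0]
ft_force: [0.8, 0.6, 1.1]
grip_width: 0.025
```

```bash
python3 -c "
from h import *
togo(.5437,-.2027,.161,-26.1)"
```

```text
t 4.4 tcp [ 0.5439 -0.2028  0.1605] yaw -26.15 go cm [-0.02  0.   -0.05] units -0.01 F [0.8 0.6 1.1] M [-0.    0.   -0.01] w 0.025 q6 0.01
```

arm_command([
  [0, 0, -1],
  [0, 0, -4],
  [0, 0, -8],
  [0, 0, -12],
  [0, 0, -14],
], turn=[0, 0, 0, 0, 0], claw=[0.2, 0.2, 0.2, 0.2, 0.2])

```text
time_s: 4.9
tcp_pos: [0.5447, -0.2031, 0.3052]
tcp_rot: [3.059, -0.71, 0.008]
ft_force: [0.4, 0.1, -3.4]
grip_width: 0.0253
```

```bash
python3 -c "
from h import *
togo(.5112,.133,.305,-5.9)
im=read_camera('wrist')[:,:,::-1]
cv2.imwrite('pics/w3.png',im)"
```

```text
t 4.9 tcp [ 0.5447 -0.2031  0.3052] yaw -26.14 go cm [-17.82 -28.7   -0.07] units -4.05 F [ 0.4  0.1 -3.4] M [ 0.01 -0.01  0.04] w 0.0253 q6 0.01
```

View pics/w3.png

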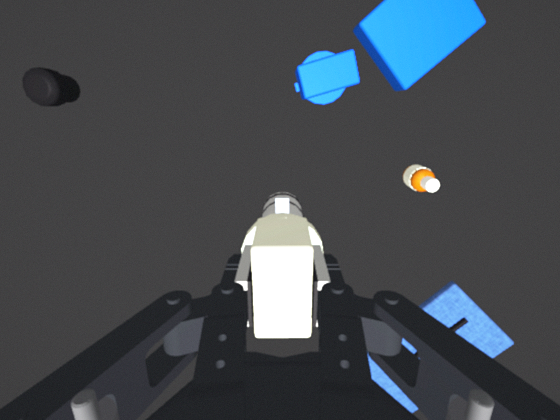

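The condenser is held, aligned with the jaws, its lug visible at (282,205). The wrist reads a load of about 3.4 N or more. Now carrying it to the bracket.

arm_command([
  [-1.5, -2.4, -0.1],
  [-3.9, -6.3, -0.1],
  [-6.3, -10.2, -0.1],
  [-8.7, -14.1, -0.1],
  [-11.1, -18, -0.1],
], turn=[-0.4, -0.9, -1.4, -2, -2.6], claw=[0.2, 0.2, 0.2, 0.2, 0.2])

```text
time_s: 5.45
tcp_pos: [0.5225, 0.0094, 0.3003]
tcp_rot: [3.121, -0.357, -0.002]
ft_force: [1.7, -0.2, -2.4]
grip_width: 0.0252
```

```bash
python3 -c "
from h import *
togo(.5112,.133,.305,-5.9)
p=camera_params('wrist');f=210/np.tan(np.radians(p['vfov'])/2);P=p['tool_from_camera']
for uv in [(251,248),(315,248),(254,337),(312,337)]:
  d=P[:3,:3]@np.array([(uv[0]-p['cx'])/f,(uv[1]-p['cy'])/f,1]);o=P[:3,3];print((o+d*(.0405-o[2])/d[2]).round(4))
"
```

```text
t 5.45 tcp [0.5225 0.0094 0.3003] yaw -13.05 go cm [ -3.89 -11.79  -0.47] units -1.43 F [ 1.7 -0.2 -2.4] M [ 0.01 -0.01  0.02] w 0.0252 q6 0.15
[-0.0127 -0.0228  0.0405]
[ 0.0134 -0.0228  0.0405]
[-0.0127  0.0218  0.0405]
[0.0136 0.0217 0.0405]
```

arm_command([
  [-1.3, -3.9, -0.3],
  [-2.4, -7.5, -0.5],
  [-3.4, -10.2, -0.5],
  [-3.9, -11.8, -0.5],
  [-3.9, -11.8, -0.5],
], turn=[-0.5, -1, -1.3, -1.43, -1.43], claw=[0.2, 0.2, 0.2, 0.2, 0.2])

```text
time_s: 5.95
tcp_pos: [0.5115, 0.1337, 0.3053]
tcp_rot: [-3.137, 0.159, 0.003]
ft_force: [0.0, -0.8, -3.9]
grip_width: 0.0254
```

arm_command([
  [0, 0, 0],
  [0, 0, 0],
  [0, 0, 0],
], turn=[0, 0, 0], claw=[0.2, 0.2, 0.2])

```text
time_s: 6.25
tcp_pos: [0.5125, 0.1306, 0.3062]
tcp_rot: [3.137, -0.167, -0.001]
ft_force: [-0.5, -0.0, -3.1]
grip_width: 0.0255
```

```bash
python3 -c "
from h import *
togo(.5112,.133,.278,-5.9)
np.save('Tw4.npy',toolT())
for n in ['wrist','scene','top']:
  cv2.imwrite(f'pics/{n}4.png',read_camera(n)[:,:,::-1])
s=cv2.imread('pics/scene4.png')[100:220,320:480]; t=cv2.imread('pics/top4.png')[180:280,140:260]
cv2.imwrite('pics/s4c.png',cv2.resize(s,None,fx=5,fy=5,interpolation=cv2.INTER_CUBIC))
togo(.5112,.133,.278,-5.9)
"
```

```text
t 6.25 tcp [0.5125 0.1306 0.3062] yaw -6.08 go cm [-0.15 -0.23  2.82] units -0.04 F [-0.5 -0.  -3.1] M [0.02 0.01 0.02] w 0.0255 q6 0.26
t 6.4 tcp [0.5125 0.1309 0.3064] yaw -6.06 go cm [-0.15 -0.2   2.84] units -0.03 F [ 0.1  0.2 -3.3] M [ 0.06 -0.03 -0.  ] w 0.0252 q6 0.26
```

View pics/wrist4.png

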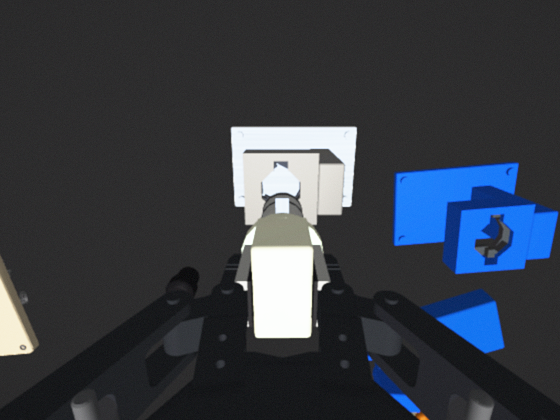

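View pics/s4c.png

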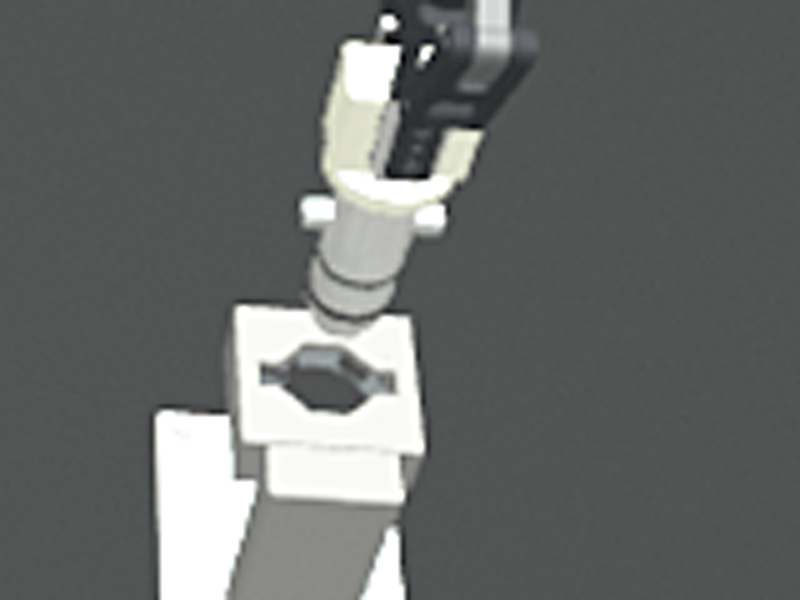

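The wrist view shows the lug (282,205), slot (281,165) and head centred on the same column, and yaw is within 0.2°. Lowering the barrel into the hole while keeping the lugs above the top.

arm_command([
  [-0.1, -0.1, 1],
  [-0.15, -0.2, 2.5],
  [-0.15, -0.2, 3],
  [-0.15, -0.2, 3],
  [-0.15, -0.2, 3],
], turn=[0, 0, 0, 0, 0], claw=[0.2, 0.2, 0.2, 0.2, 0.2])

```text
time_s: 6.9
tcp_pos: [0.511, 0.1337, 0.276]
tcp_rot: [3.137, -0.164, -0.001]
ft_force: [-0.3, -0.2, -2.2]
grip_width: 0.0257
```

```bash
python3 -c "
from h import *
togo(.5112,.133,.23,-5.9)
"
```

```text
t 6.9 tcp [0.511  0.1337 0.276 ] yaw -5.99 go cm [0.03 0.06 4.6 ] units -0.02 F [-0.3 -0.2 -2.2] M [-0.02  0.03  0.  ] w 0.0257 q6 0.26
```

arm_command([
  [0, 0, 0.8],
  [0, 0, 2],
  [0, 0, 3.4],
  [0, 0, 4.4],
  [0, 0, 4.6],
], turn=[0, 0, 0, 0, 0], claw=[0.2, 0.2, 0.2, 0.2, 0.2])

```text
time_s: 7.4
tcp_pos: [0.5099, 0.1335, 0.2277]
tcp_rot: [3.136, -0.164, -0.006]
ft_force: [0.2, 0.5, -3.5]
grip_width: 0.0253
```

arm_command([
  [0, 0, 0],
  [0, 0, 0],
  [0, 0, 0],
], turn=[0, 0, 0], claw=[0.2, 0.2, 0.2])

```text
time_s: 7.7
tcp_pos: [0.5116, 0.1338, 0.2312]
tcp_rot: [-3.137, 0.164, -0.002]
ft_force: [0.5, 0.6, -2.5]
grip_width: 0.0253
```

```bash
python3 -c "
from h import *
togo(.5112,.133,.2145,-5.9)
for n in ['scene','wrist','top']:
  cv2.imwrite(f'pics/{n}5.png',read_camera(n)[:,:,::-1])
s=cv2.imread('pics/scene5.png')[100:200,330:430]; t=cv2.imread('pics/top5.png')[185:285,150:250]
cv2.imwrite('pics/s5c.png',np.hstack([cv2.resize(q,(400,400),interpolation=cv2.INTER_CUBIC) for q in (s,t)]))
togo(.5112,.133,.2145,-5.9)
"
```

```text
t 7.7 tcp [0.5116 0.1338 0.2312] yaw -5.99 go cm [-0.03  0.08  1.67] units -0.02 F [ 0.5  0.6 -2.5] M [-0.01 -0.03  0.04] w 0.0253 q6 0.26
t 7.85 tcp [0.5114 0.1337 0.2309] yaw -6.0 go cm [-0.01  0.07  1.64] units -0.02 F [ 0.1 -0.  -3.5] M [ 0.01 -0.04  0.01] w 0.0256 q6 0.26
```

View pics/s5c.png

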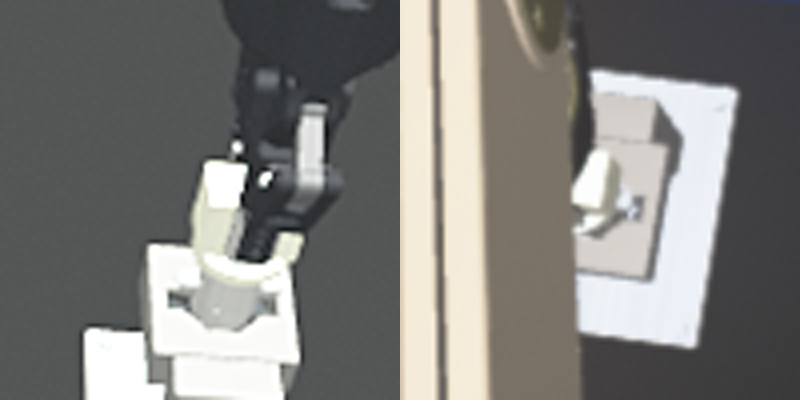

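View pics/wrist5.png

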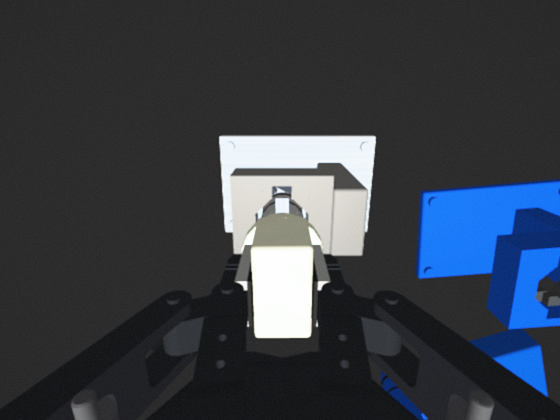

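The barrel is in the hole and the lug (282,205) lines up with its slot (282,190). Lowering slowly and watching the force.

arm_command([
  [0, 0.05, 0.5],
  [0, 0.05, 0.9],
  [0, 0.05, 1.2],
  [0, 0.05, 1.5],
  [0, 0.05, 1.5],
], turn=[0, 0, 0, 0, 0], claw=[0.2, 0.2, 0.2, 0.2, 0.2])

```text
time_s: 8.35
tcp_pos: [0.5107, 0.1331, 0.2146]
tcp_rot: [3.137, -0.164, -0.002]
ft_force: [-0.5, -0.3, -3.8]
grip_width: 0.0251
```

```bash
python3 -c "
from h import *
togo(.5112,.133,.2055,-5.9)
"
```

```text
t 8.35 tcp [0.5107 0.1331 0.2146] yaw -6.0 go cm [0.05 0.01 0.91] units -0.02 F [-0.5 -0.3 -3.8] M [ 0.02  0.03 -0.05] w 0.0251 q6 0.26
```

arm_command([
  [0, 0, 0.3],
  [0, 0, 0.5],
  [0, 0, 0.6],
  [0, 0, 0.7],
  [0, 0, 0.7],
], turn=[0, 0, 0, 0, 0], claw=[0.2, 0.2, 0.2, 0.2, 0.2])

```text
time_s: 8.85
tcp_pos: [0.511, 0.1332, 0.2083]
tcp_rot: [3.137, -0.164, -0.0]
ft_force: [1.4, 1.2, -4.3]
grip_width: 0.0252
```

arm_command([
  [0, 0, 0.1],
  [0, 0, 0.1],
], turn=[0, 0], claw=[0.2, 0.2])

```text
time_s: 9.05
tcp_pos: [0.511, 0.1332, 0.2073]
tcp_rot: [3.137, -0.164, -0.0]
ft_force: [-0.2, -0.1, -3.9]
grip_width: 0.0254
```

arm_command([
  [0, 0, 0.1],
  [0, 0, 0.1],
], turn=[0, 0], claw=[0.2, 0.2])

```text
time_s: 9.25
tcp_pos: [0.511, 0.1332, 0.2063]
tcp_rot: [3.137, -0.164, -0.0]
ft_force: [-0.1, -0.1, -3.7]
grip_width: 0.0256
```

arm_command([
  [0, 0, 0.1],
  [0, 0, 0.1],
], turn=[0, 0], claw=[0.2, 0.2])

```text
time_s: 9.45
tcp_pos: [0.5112, 0.1332, 0.2055]
tcp_rot: [-3.137, 0.164, -0.0]
ft_force: [-0.3, 0.5, -3.0]
grip_width: 0.0253
```

arm_command([
  [0, 0, 0.05],
  [0, 0, 0.1],
], turn=[0, 0], claw=[0.2, 0.2])

```text
time_s: 9.65
tcp_pos: [0.5113, 0.1332, 0.2053]
tcp_rot: [-3.137, 0.164, -0.001]
ft_force: [-4.3, -0.0, 8.3]
grip_width: 0.0251
```

Contact with the ledge came at TCP z ≈ 0.2055, as predicted. I'll ease the press to a few newtons and start the clockwise twist (+turn).

arm_command([
  [0, 0, -0.06],
  [0, 0, -0.06],
  [0, 0, -0.06],
], turn=[0, 0.4, 0.8], claw=[0.2, 0.2, 0.2])

```text
time_s: 9.95
tcp_pos: [0.5115, 0.1332, 0.2055]
tcp_rot: [-3.129, 0.276, -0.002]
ft_force: [0.2, 0.5, 0.8]
grip_width: 0.0252
```

```bash
python3 -c "
from h import *
togo(.5112,.133,.2055,-5.9)
"
```

```text
t 9.95 tcp [0.5115 0.1332 0.2055] yaw -10.07 go cm [-0.02  0.03 -0.  ] units -0.83 F [0.2 0.5 0.8] M [-0.06  0.03  0.06] w 0.0252 q6 0.33
```

arm_command([
  [0, 0, 0],
  [0, 0, 0],
  [0, 0, 0],
  [0, 0, 0],
  [0, 0, 0],
], turn=[0.5, 1, 1.5, 2, 2.4], claw=[0.2, 0.2, 0.2, 0.2, 0.2])

```text
time_s: 10.45
tcp_pos: [0.5116, 0.1332, 0.2054]
tcp_rot: [-3.083, 0.602, -0.002]
ft_force: [0.3, -0.7, 1.0]
grip_width: 0.0254
```

```bash
python3 -c "
from h import *
togo(.5112,.133,.2055,-5.9)
"
```

```text
t 10.45 tcp [0.5116 0.1332 0.2054] yaw -22.09 go cm [-0.03  0.03 -0.01] units -3.24 F [ 0.3 -0.7  1. ] M [-0.03 -0.09  0.05] w 0.0254 q6 0.54
```

arm_command([
  [0, 0, 0],
  [0, 0, 0],
], turn=[0.3, 0.6], claw=[0.2, 0.2])

```text
time_s: 10.65
tcp_pos: [0.5115, 0.1332, 0.2053]
tcp_rot: [-3.066, 0.682, -0.002]
ft_force: [1.0, 0.2, 0.1]
grip_width: 0.0258
```

arm_command([
  [0, 0, 0],
  [0, 0, 0],
], turn=[0.3, 0.6], claw=[0.2, 0.2])

```text
time_s: 10.85
tcp_pos: [0.5113, 0.1331, 0.2052]
tcp_rot: [-3.047, 0.763, -0.001]
ft_force: [2.8, -0.1, 0.2]
grip_width: 0.0251
```

arm_command([
  [0, 0, 0],
  [0, 0, 0],
], turn=[0.3, 0.6], claw=[0.2, 0.2])

```text
time_s: 11.05
tcp_pos: [0.5105, 0.1332, 0.2043]
tcp_rot: [3.026, -0.843, -0.003]
ft_force: [-1.1, -0.0, -3.4]
grip_width: 0.0249
```

```bash
python3 -c "
from h import *
togo(.5112,.133,.2055,-5.9)
"
```

```text
t 11.05 tcp [0.5105 0.1332 0.2043] yaw -31.12 go cm [ 0.07 -0.02 -0.12] units -5.04 F [-1.1 -0.  -3.4] M [ 0.02 -0.03  0.02] w 0.0249 q6 0.7
```

The ledge support vanished about 25° past the slots: Fz went back to free weight and z fell 1.1 mm. Lowering gently to test.

arm_command([
  [0, 0, 0.1],
  [0, 0, 0.2],
], turn=[0, 0], claw=[0.2, 0.2])

```text
time_s: 11.25
tcp_pos: [0.5106, 0.1331, 0.2023]
tcp_rot: [3.027, -0.839, -0.002]
ft_force: [0.0, -0.3, -3.9]
grip_width: 0.0257
```

```bash
python3 -c "
from h import *
togo(.5112,.133,.2055,-5.9)
"
```

```text
t 11.25 tcp [0.5106 0.1331 0.2023] yaw -30.98 go cm [ 0.06 -0.02 -0.32] units -5.02 F [ 0.  -0.3 -3.9] M [ 0.   -0.02  0.06] w 0.0257 q6 0.7
```

arm_command([
  [0, 0, 0.1],
  [0, 0, 0.2],
], turn=[0.1, 0.2], claw=[0.2, 0.2])

```text
time_s: 11.45
tcp_pos: [0.5109, 0.1332, 0.2007]
tcp_rot: [3.02, -0.867, -0.001]
ft_force: [0.3, -0.5, -2.9]
grip_width: 0.0252
```

arm_command([
  [0, 0, 0.06],
  [0, 0, 0.1],
], turn=[0.1, 0.2], claw=[0.2, 0.2])

```text
time_s: 11.65
tcp_pos: [0.511, 0.1332, 0.1999]
tcp_rot: [3.012, -0.893, -0.0]
ft_force: [-0.2, 0.1, -3.6]
grip_width: 0.0256
```

```bash
python3 -c "
from h import *
togo(.5112,.133,.1995,-5.9)
"
```

```text
t 11.65 tcp [0.511  0.1332 0.1999] yaw -33.04 go cm [0.02 0.   0.04] units -5.43 F [-0.2  0.1 -3.6] M [-0.02  0.06 -0.02] w 0.0256 q6 0.73
```

arm_command([
  [0, 0, 0.05],
  [0, 0, 0.05],
], turn=[0, 0], claw=[0.2, 0.2])

```text
time_s: 11.85
tcp_pos: [0.5111, 0.1332, 0.1996]
tcp_rot: [-3.012, 0.892, -0.0]
ft_force: [-1.1, 0.3, -3.2]
grip_width: 0.0254
```

```bash
python3 -c "
from h import *
togo(.5112,.133,.1995,-5.9)
"
```

```text
t 11.85 tcp [0.5111 0.1332 0.1996] yaw -32.99 go cm [0.02 0.01 0.01] units -5.42 F [-1.1  0.3 -3.2] M [0.02 0.   0.04] w 0.0254 q6 0.73
```

arm_command([
  [0, 0, 0.04],
  [0, 0, 0.04],
  [0, 0, 0.04],
], turn=[0, 0, 0], claw=[0.2, 0.2, 0.2])

```text
time_s: 12.15
tcp_pos: [0.5112, 0.1332, 0.1995]
tcp_rot: [-3.012, 0.892, -0.0]
ft_force: [-1.3, 0.8, 1.2]
grip_width: 0.025
```

```bash
python3 -c "
from h import *
togo(.5112,.133,.1995,-5.9)
"
```

```text
t 12.15 tcp [0.5112 0.1332 0.1995] yaw -32.99 go cm [ 0.01  0.02 -0.  ] units -5.42 F [-1.3  0.8  1.2] M [0.   0.38 0.04] w 0.025 q6 0.73
```

Seated: the floor carries the weight at z 0.1995, exactly 6 mm below the ledge contact. Releasing.

arm_command([
  [0, 0, -0.03],
  [0, 0, -0.03],
  [0, 0, -0.03],
  [0, 0, -0.03],
  [0, 0, -0.03],
], turn=[0, 0, 0, 0, 0], claw=[0.35, 0.5, 0.7, 0.9, 0.9])

```text
time_s: 12.65
tcp_pos: [0.5111, 0.1332, 0.1994]
tcp_rot: [-3.012, 0.892, -0.0]
ft_force: [-0.1, 0.6, 0.5]
grip_width: 0.0768
```

arm_command([
  [0, 0, 0],
  [0, 0, -0.5],
  [0, 0, -2],
  [0, 0, -5],
  [0, 0, -9],
], turn=[0, 0, 0, 0, 0], claw=[0.9, 0.9, 0.9, 0.9, 0.9])

```text
time_s: 13.15
tcp_pos: [0.5101, 0.133, 0.2897]
tcp_rot: [3.011, -0.892, -0.004]
ft_force: [1.0, 0.0, 0.0]
grip_width: 0.077
```

arm_command([
  [0, 0, -2],
  [0, 0, -2],
  [0, 0, -2],
], turn=[0, 0, 0], claw=[0.9, 0.9, 0.9])

```text
time_s: 13.45
tcp_pos: [0.5114, 0.1332, 0.3107]
tcp_rot: [-3.011, 0.892, -0.003]
ft_force: [-0.3, -0.4, -0.5]
grip_width: 0.0771
```

```bash
python3 -c "
from h import *
togo(.5112,.133,.1995,-5.9)
np.save('Tw6.npy',toolT())
for n in ['wrist','scene','top']:
  cv2.imwrite(f'pics/{n}6.png',read_camera(n)[:,:,::-1])
s=cv2.imread('pics/scene6.png')[130:250,330:450]; t=cv2.imread('pics/wrist6.png')[120:240,220:340]
cv2.imwrite('pics/s6c.png',np.hstack([cv2.resize(q,(400,400),interpolation=cv2.INTER_CUBIC) for q in (s,t)]))
"
```

```text
t 13.45 tcp [0.5114 0.1332 0.3107] yaw -33.0 go cm [-0.02  0.05 11.12] units -5.42 F [-0.3 -0.4 -0.5] M [0.   0.02 0.03] w 0.0771 q6 0.73
```

View pics/s6c.png

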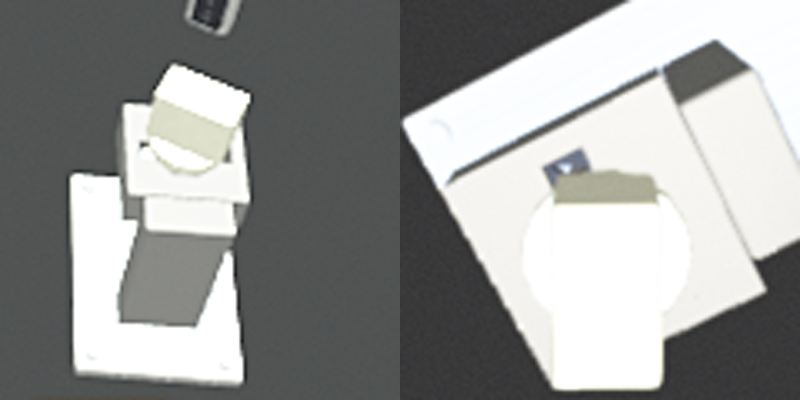

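View pics/scene6.png

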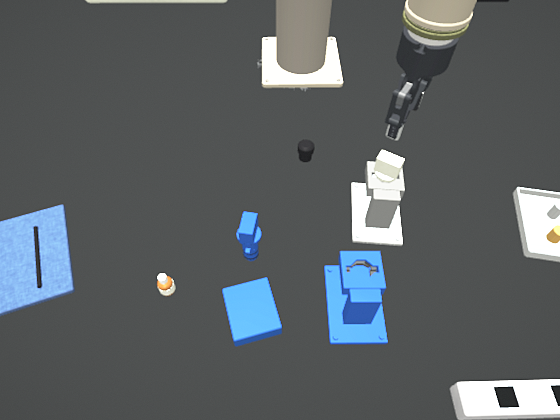

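The condenser hangs upright in the bracket at scene (385,165), its block turned about 27° clockwise of the slots. The flange is just above the head, the gripper is clear, and the bystanders haven't moved. Handing in.

```bash
python3 -c "
from h import *
print(job_done()); print(state()['time_s'])"
```

```text
the job is handed in; nothing more can be done
None
the job is handed in; nothing more can be done
```

The condenser is hanging in the grey bracket with its lugs in the notches. I handed the job in at about 13.6 s of the 59 s allowed; it reports no verdict.

- **Picking up and lowering:** I gripped the white condenser across its block. It went into the slots without any noticeable contact force. The lugs met the ledge at TCP z = 0.2055, with a brief press of about 12 N that I then eased to 4–5 N.
- **Finding the notches:** I twisted it clockwise. About 25° past the slots the ledge support vanished. I lowered it at about 27° until it rested on the notch floor at z = 0.1995, exactly 6 mm below the ledge.
- **After letting go:** Opening the gripper caused no jump in force. The last pictures show the condenser upright in the bracket, the gripper clear above it, and the look-alikes and other bench items where they were.
- **Checks:** The camera positions for the hole differed by about 2 mm in y, so I used a value between them, which worked. I did not twist it against the notch walls to test the lock, to avoid forcing it. The evidence for the lock is the 6 mm drop.

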